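Ready the sampling station and steady the jar carousel

TASK

Get the cheese sampling station ready: lift the cheese trier up and off its two-pronged hook, stand it blade down in the steel beaker and let go of it. Then turn the jar carousel until the red-lidded jar stands squarely at the front, facing the middle of the board's slate end where the beaker is, and finish gripping the carousel's bar handle firmly, holding the turntable still so that a colleague can unscrew the lid. Keep every jar and the beaker upright on the station, and leave the cheese, bottle and bowl alone.

Things in the scene. Friction and masses are not known exactly. Their poses are not given: they have to be found in the camera images.
- station: fixed wooden board, 360 x 250 mm, 18 mm thick, that carries the jar carousel. Origin: on the carousel's turning axis, at table height. The board reaches from 230 mm on the -x side of the axis to 130 mm on the +x side. Its own -x side is the front of the station: the end with the dark slate strip, where the steel beaker stands
- carousel_handle: bar handle of pale wood on the carousel's centre column: 66 mm long (own x), 14 mm thick (own y), 36 mm high, fixed to the tray. Origin: its centre, on the turning axis, 174 mm above the table. The dark wooden tray (240 mm across, upper face 40 mm above the table) turns with it, freely both ways, no stops, friction 0.035 N m. The red-lidded jar is on the handle's own -x side
- jar_red_center (a point): centre (half-way up) of the marked sample jar, the only one with a red lid: 52 mm across, 72 mm tall, loose on the tray, 78 mm from the turning axis
- beaker: open stainless steel tool beaker, loose, on the slate at the station's front: 60 mm outer and 56 mm inner diameter, 100 mm tall, floor 6 mm thick. Origin: centre of its underside, which rests on the board 18 mm above the table. Centre of the beaker about 176 mm from the carousel's axis
- trier_handle (a point): centre of the cheese trier's T handle: a dark wooden bar with rounded edges, 22 mm thick (own x), 24 mm high and 104 mm long (own y). It starts lying across the two prongs of the stand's hook, centre 252 mm above the table, the blade hanging straight down between the prongs
- trier_tip (a point): lower tip of the trier's half-round steel blade, 155 mm straight below the handle's centre along own -z; the blade is 15 mm wide
- trier: the cheese trier as a whole, about 140 g; origin at its lower tip, axes as trier_handle
- stand: fixed wooden tool stand; origin: centre of its 190 x 120 x 20 mm foot, at table height. A hook of two 8 mm prongs (at own y = -24 and 24 mm, tops 240 mm above the table, tips turned up to 254 mm) points to own -x from an upright post, 34 mm wide, 265 mm tall, its face 65 mm on the +x side. The trier lies across them over the origin; lifted over the tips, it comes out towards own -x
- cheese: small yellow-waxed cheese wheel, 122 mm across, 56 mm tall, loose, not to be disturbed; origin: centre of its underside
- bottle: amber bottle, 62 mm across, 190 mm tall, loose, not to be disturbed; origin: centre of its underside
- bowl: white bowl, 110 mm across, 50 mm tall, loose, not to be disturbed; origin: centre of its underside
- jar_white1_center (a point): centre (half-way up) of one of the four white-lidded sample jars, same size as the red-lidded one; the five stand evenly round the tray, 78 mm from its axis
- jar_white2_center (a point): centre (half-way up) of one of the four white-lidded sample jars, same size as the red-lidded one; the five stand evenly round the tray, 78 mm from its axis
- jar_white3_center (a point): centre (half-way up) of one of the four white-lidded sample jars, same size as the red-lidded one; the five stand evenly round the tray, 78 mm from its axis
- jar_white4_center (a point): centre (half-way up) of one of the four white-lidded sample jars, same size as the red-lidded one; the five stand evenly round the tray, 78 mm from its axis
Not all that is in view belongs to the job. Leave any green look-alike of the part that bears jar_red_center alone.

How it is judged:
By the outcome, as a careful person would: the job done as asked, in the order asked, and still so for the second after the job is handed in, while the arm keeps its last pose, push and grip.
It also fails if it takes over 72 s, if anything falls off the work surface, if the arm or the gripper's body presses on something with over 40 N, if the wrist force passes 120 N, or if a joint passes its speed limit or range.

ROBOT

A 6-joint arm with a two-finger parallel gripper is mounted at the origin on the work surface. World frame = base frame: x ahead of the robot, y to its left, z up, the work surface at z = 0. Lengths are in m, angles in rad, forces in N, time in s.
With the tool pointing down it reaches from about 0.325 to 0.9 m from the base axis. Payload 6.1 kg.
Tool frame: the origin (TCP) lies midway between the tips of the shut fingers; the grasp point (between the pads) lies 19 mm behind it; z points along the fingers, y is the line along which they close (so a half turn about z gives the same grasp; the last joint's range is limited). The gripper opens to 85 mm and grips with 20 to 120 N. Pads are 22 mm wide; open, the fingers measure 114 mm over their backs; the gripper's body (76 mm by 85 mm) begins 54 mm behind the grasp point. The pads swing forward as they close: fully open they stand 13 mm farther back than shut.
Start: joints at [1.213, 0.22, 1.526, -0, 1.395, -0.126], TCP at [0.144, 0.608, 0.231] pointing down, gripper open.
Joint ranges: [-2.98, 2.98], [-0.91, 2.08], [0.09, 2.57], [-1.24, 4.39], [0.2, 2.65], [-2.68, 2.68]. Speed limits (rad/s): [2.57, 2.57, 3.01, 3.14, 3.14, 3.14].

INTERFACE

Orientations are given as a rotation vector (axis times angle).
In Python, from station import observe, camera, camera_model, sign_off, spot_in gives the robot as it stands.
- The arm moves only by the tool send_rows, never from a script. Its argument "moves" is a list of rows, each a list of 7 numbers: the shift along the tool's x, y, z in cm, then the turn, a rotation vector about the tool's x, y, z in rad, then the gripper's target within -1 to 1 (fully open at 1, half-way at 0, shut at -1). In form: [[x, y, z, ax, ay, az, hand], ...]. A call has 1 to 12 rows; each row is the pose to reach, as a shift and turn from the pose commanded when the call began, along the tool's axes at that moment; what a row does not reach only later rows make up. A row lasts 1/10 s, in which the tool goes at most 50 mm and 8.59 degrees, less where a joint would pass 70% of its speed; a pose out of reach is approached as far as the arm can. A call with a gripper value outside its range is refused whole. The fingers move at their own pace and stop on an object; the grip force is fixed at half the most. Time passes only in rows, so rows that repeat a pose let the fingers close. It gives the time, the measured TCP pose, the force, the opening and the grip force at its end, in the units of the state.
- observe(): the state, without advancing time (a new reading comes with each control period).
- camera(name): name is "scene" or "side" or "wrist"; returns (picture, depth): 480x640x3 uint8, red, green, blue; 480x640 float32, m along the optical axis (not along the pixel's ray), 0 where there is no reading.
- camera_model(name): a dict with "fx", "fy", "cx", "cy" (pixels), "rvec" (rotation vector, rad) and "tvec" (3), from world to camera coordinates, as OpenCV has them. Camera axes: x right, y down, z forward; pixel columns grow to the right and rows downward; lengths in m; the calibration is good to about 2 mm. The wrist camera is an equidistant fisheye: a pixel r from the principal point sees the ray r / f radians off the axis. A picture is of the moment at which its call begins: read the wrist's pose just before it. camera_model takes no time and is no camera call; for the wrist camera it gives the pose at the moment of the call.
- sign_off(): hands the job in; it is judged then, once.
Trained networks look in the newest picture that a camera, given by its name, has taken for a name from the list of things; names that differ only in an ending like _2 or _b are one class to them, and where a whole thing is asked for, a point or a joint stands for the part that bears it (a point fixed in the world has none). Each returns a list of dicts, best first, with "score" (0 to 1); they miss things now and then, are a little off and sometimes report something else, mostly with a low value. They report only what shows in the picture. A call takes as long as a camera call. They do not tell look-alikes from the thing itself.
- spot_in(camera, query): "bbox" ([centre column, centre row, width, height] as shares, 0 to 1, of the picture: columns of its width, rows of its height, round what is visible of it).
The state is a dict: "t": time; "joint_pos": joint angles; "dq": joint speeds; "joint_torque": joint torques, N m; "tcp_pos": TCP position; "tcp_rot": TCP orientation; "force": force on the tool from outside, world axes, zero at the start; "torque": the same for the moment, N m; "opening": opening from 0.0 (shut) to 1.0 (fully open); "grasp_force": force on a finger pad.
Only numpy, scipy, OpenCV 4.12 (cv2) and the standard library are available. Lean on these libraries where they do the work, as an engineer would, in place of code of your own. Each camera call takes 0.05 s, during which the arm holds its last target. There are 200 camera calls.

## Working session

There is one attempt and no reset: what is moved stays moved. The work goes in short steps, Python scripts to look and compute and a tool call to move; the robot and the scene stay as the last step left them, time stands still between calls to the robot, and variables do not carry over. Pictures are saved under pics/ and viewed, at most 10 in all, crops included, and the job is handed in when it is done.

Besides the shell and the picture viewer there is one more tool, called after "Emit:" as name(argument=value, ...), one argument or row to a line, values as JSON. send_rows: Moves the arm, as the interface text tells. Its arguments: {"type":"object","properties":{"moves":{"type":"array"}},"required":["moves"]}

```bash
mkdir -p pics; ls; cat > h.py <<'E'
import numpy as np, cv2
from station import observe, camera, camera_model, sign_off, spot_in
from scipy.spatial.transform import Rotation as R
def save(n,img): cv2.imwrite('pics/'+n,img[:,:,::-1])
def cloud(name,depth,m=None):
    m=m or camera_model(name)
    v,u=np.mgrid[0:480,0:640].astype(float)
    x=(u-m['cx'])/m['fx'];y=(v-m['cy'])/m['fy']
    if name=='wrist':
        r=np.hypot(x,y)+1e-9; k=np.tan(r)/r; x,y=x*k,y*k
    P=np.stack([x*depth,y*depth,depth],-1)
    Rm=R.from_rotvec(m['rvec']).as_matrix()
    W=(P-np.array(m['tvec']))@Rm
    W[depth<=0]=np.nan
    return W
E
python3 - <<'E'
from h import *
o=observe();print(o)
for n in ['scene','side']:
    p,d=camera(n);save(n+'0.png',p);np.savez(n+'0.npz',p=p,d=d)
    for k in camera_model(n).items():print(k)
    for q in ['jar_red_center','carousel_handle','beaker','trier_handle','trier','stand','station','cheese','bottle','bowl']:
        for r in spot_in(n,q)[:3]:
            b=r['bbox'];print(n,q,round(r['score'],2),np.round(np.array(b)*[640,480,640,480]))
print(observe()['t'])
E
```

```text
pics
{'t': 0.0, 'joint_pos': array([ 1.21289460e+00,  2.21236430e-01,  1.52762184e+00,  1.19595828e-05,
        1.39473686e+00, -1.26106480e-01]), 'dq': array([ 0.00182295, -0.00064852,  0.00181935, -0.00087685, -0.00063566,
       -0.00065837]), 'joint_torque': array([ 1.30743578e-03, -4.96877360e+01, -3.89410830e+01, -7.73304509e-05,
        1.06402498e-02,  1.51993362e-05]), 'tcp_pos': array([0.14336231, 0.60769639, 0.23018721]), 'tcp_rot': array([-3.63234854e-01, -3.12002704e+00,  3.04891378e-03]), 'force': array([0.2882112 , 1.56332695, 0.41194437]), 'torque': array([-0.00177114, -0.00377701,  0.04182488]), 'grasp_force': 0.0, 'opening': 1.0008192473224318}
('fx', 559.00639705145)
('fy', 559.00639705145)
('cx', 308.5312870633371)
('cy', 240.13091497256005)
('rvec', array([ 1.31038215,  2.47735543, -0.69825668]))
('tvec', array([ 0.32618603, -0.38277898,  1.68999409]))
scene jar_red_center 0.95 [244. 313.  27.  30.]
scene jar_red_center 0.85 [322. 278.  22.  32.]
scene jar_red_center 0.69 [275. 351.  25.  33.]
scene carousel_handle 0.84 [351. 241.  27.  20.]
scene beaker 0.94 [32
[... 399 characters left out ...]
6. 110.  42.  59.]
('fx', 521.6934767451096)
('fy', 521.6934767451096)
('cx', 320.80141075466975)
('cy', 236.66569927852834)
('rvec', array([ 1.94173123, -0.81302763,  0.45642701]))
('tvec', array([-0.43008837,  0.38781411,  0.78369856]))
side jar_red_center 0.78 [391. 270.  27.  38.]
side jar_red_center 0.73 [366. 250.  18.  32.]
side carousel_handle 0.91 [277. 233.  28.  16.]
side beaker 0.87 [287. 323.  35.  60.]
side trier_handle 0.71 [388. 349.  62.  98.]
side trier 0.76 [387. 353.  64. 104.]
side stand 0.87 [384. 386. 129. 188.]
side stand 0.49 [303. 286.  28.  42.]
side station 0.91 [293. 317. 132. 113.]
side cheese 0.69 [173. 272.  49.  38.]
side bottle 0.57 [389. 354.  65. 103.]
1.1
```

View pictures.

View pics/scene0.png

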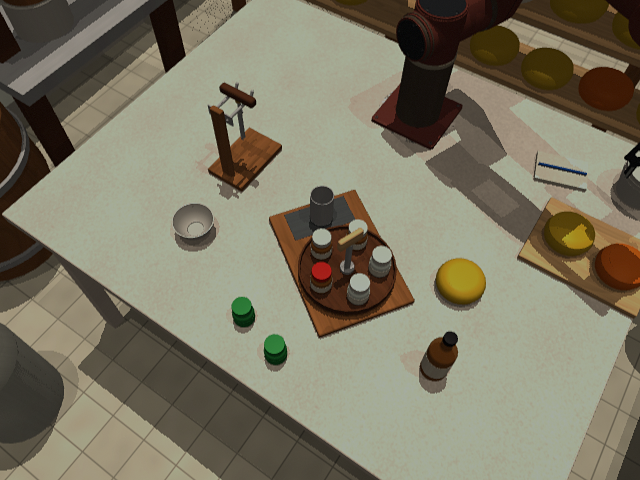

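View pics/side0.png

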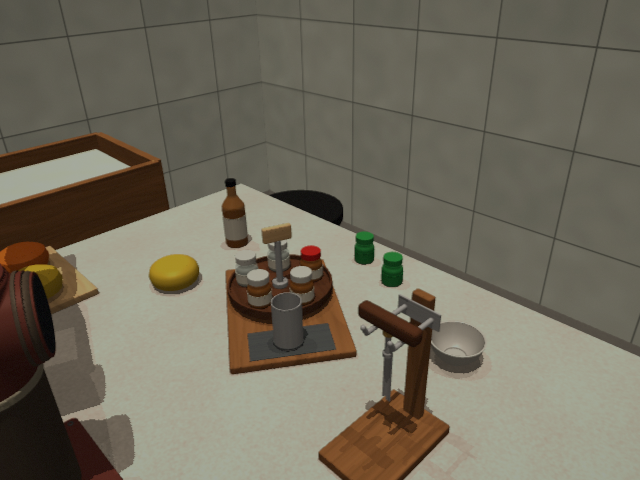

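```bash
python3 - <<'E'
from h import *
A=[]
for n in ['scene','side']:
    z=np.load(n+'0.npz');W=cloud(n,z['d']);p=z['p'].astype(int)
    hsv=cv2.cvtColor(z['p'],cv2.COLOR_RGB2HSV)
    A.append((W.reshape(-1,3),hsv.reshape(-1,3)))
    def at(u,v,r=2):
        return np.round(np.nanmedian(W[v-r:v+r+1,u-r:u+r+1].reshape(-1,3),0),3)
    L=dict(scene=dict(trier=(238,96),beaker=(321,192),red=(320,270),handle=(350,237),base=(415,130),bowl=(193,225),cheese=(461,275),bottle=(450,338),g1=(243,304),g2=(275,343)),
      side=dict(trier=(388,322),beaker=(287,300),red=(311,253),handle=(277,234),bowl=(457,335),cheese=(174,268),bottle=(231,183)))[n]
    for k,v in L.items(): print(n,k,at(*v))
    c0=at(*L['trier']);h0=at(*L['handle'])
    Wf=W.reshape(-1,3);H=hsv.reshape(-1,3)
    def box(c,pts,zl,zh,ext=-1,col=None):
        m=(np.hypot(*(pts[:,:2]-c[:2]).T)<ext)&(pts[:,2]>zl)&(pts[:,2]<zh)
        if col is not None:m&=col
        return pts[m]
    for nm,c,zl,zh,ext in [('trier',c0,.243,.30,.075),('hnd',h0,.16,.215,.05)]:
        q=box(c,Wf,zl,zh,ext); 
        (cx,cy),(w,h),a=cv2.minAreaRect(q[:,:2].astype(np.float32))
        print(n,nm,len(q),'ctr',round(cx,3),round(cy,3),'size',round(w,3),round(h,3),'ang',round(a,1),'z',q[:,2].min().round(3),q[:,2].max().round(3))
    red=((H[:,0]<8)|(H[:,0]>174))&(H[:,1]>180)&(H[:,2]>110)
    q=box(h0,Wf,.08,.14,.15,red); print('redlid',len(q),q.mean(0).round(3),q.min(0).round(3),q.max(0).round(3))
    q=box(at(*L['beaker']),Wf,.11,.125,.05);print('beaker rim',len(q),q.min(0).round(3),q.max(0).round(3), cv2.minEnclosingCircle(q[:,:2].astype(np.float32)))
    q=box(h0,Wf,.012,.024,.3);(cx,cy),s,a=cv2.minAreaRect(q[:,:2].astype(np.float32));print('board',cx,cy,s,a)
    # stand foot
    q=box(c0,Wf,.013,.026,.14);(cx,cy),s,a=cv2.minAreaRect(q[:,:2].astype(np.float32));print('foot',cx,cy,s,a)
    # post
    q=box(c0,Wf,.10,.235,.13);print('post',len(q),np.median(q,0))
E
```

```text
scene trier [ 0.443 -0.301  0.261]
scene beaker [ 0.466 -0.039  0.093]
scene red [0.662 0.088 0.111]
scene handle [0.592 0.12  0.191]
scene base [0.072 0.032 0.012]
scene bowl [ 0.69  -0.294  0.005]
scene cheese [0.459 0.359 0.056]
scene bottle [0.681 0.41  0.19 ]
scene g1 [ 0.817 -0.02   0.073]
scene g2 [0.852 0.096 0.073]
scene trier 590 ctr 0.457 -0.306 size 0.121 0.104 ang 11.9 z 0.243 0.271
scene hnd 314 ctr 0.59 0.12 size 0.018 0.067 ang 69.0 z 0.16 0.198
redlid 265 [0.662 0.091 0.112] [0.639 0.069 0.105] [0.684 0.113 0.117]
beaker rim 76 [ 0.456 -0.055  0.11 ] [0.515 0.006 0.123] ((0.486174076795578, -0.024207133799791336), 0.031047839671373367)
board 0.6520408391952515 0.12337414920330048 (0.5504828095436096, 0.472394734621048) 70.68975830078125
foot 0.43714457750320435 -0.3143945336341858 (0.12591511011123657, 0.1950080692768097) 89.56636047363281
post 662 [ 0.51409894 -0.30712933  0.17501126]
side trier [ 0.424 -0.321  0.26 ]
side beaker [ 0.506 -0.007  0.099]
side red [0.653 0.076 0.111]
side handle [0.585 0.109 0.174]
side bowl [ 0.731 -0.265  0.024]
side cheese [0.446 0.33  0.055]
side bottle [0.674 0.396 0.183]
side trier 1453 ctr 0.444 -0.323 size 0.095 0.109 ang 57.2 z 0.243 0.265
side hnd 437 ctr 0.587 0.113 size 0.017 0.065 ang 67.6 z 0.16 0.193
redlid 144 [0.659 0.085 0.111] [0.638 0.063 0.107] [0.681 0.106 0.113]
beaker rim 126 [ 0.457 -0.056  0.11 ] [0.516 0.003 0.118] ((0.4880743622779846, -0.02506142668426037), 0.031521689146757126)
board 0.5772302150726318 0.13389010727405548 (0.5074921250343323, 0.5131045579910278) 18.858089447021484
foot 0.43485626578330994 -0.3192823827266693 (0.12099166214466095, 0.1914570927619934) 89.41841125488281
post 1799 [ 0.49959038 -0.32050745  0.16111037]
```

```bash
cat >> h.py <<'E'
def psi():
    o=observe();M=R.from_rotvec(o['tcp_rot']).as_matrix();return np.degrees(np.arctan2(M[1,1],M[0,1]))
def rel(p,psid,pos=None,rot=None):
    """shift (cm) and turn in tool axes to world position p, tool down with tool y at psid deg"""
    o=observe();M=R.from_rotvec(o['tcp_rot'] if rot is None else rot).as_matrix()
    pos=o['tcp_pos'] if pos is None else pos
    a=np.radians(psid);y=np.array([np.cos(a),np.sin(a),0]);z=np.array([0,0,-1.]);x=np.cross(y,z)
    T=np.stack([x,y,z],1)
    return np.round((M.T@(np.array(p)-pos))*100,2),np.round(R.from_matrix(M.T@T).as_rotvec(),4)
E
python3 - <<'E'
from h import *
print(observe()['tcp_pos'],psi())
for a in (180,0):print(rel([.45,.02,.45],a))
E
```

```text
[0.14359169 0.60825725 0.23129508] 76.71631617660857
(array([-43.34, -50.21, -21.87]), array([ 0.    , -0.    , -1.8026]))
(array([-43.34, -50.21, -21.87]), array([-0.   , -0.   ,  1.339]))
```

Emit:
send_rows(
  moves=[
    [0,0,-10,0,0,0,1],
    [-4,-5,-22,0,0,0.13,1],
    [-8,-9,-22,0,0,0.26,1],
    [-12,-13,-22,0,0,0.4,1],
    [-16,-18,-22,0,0,0.53,1],
    [-20,-22,-22,0,0,0.66,1],
    [-24,-26,-22,0,0,0.8,1],
    [-28,-31,-22,0,0,0.93,1],
    [-32,-36,-22,0,0,1.06,1],
    [-36,-41,-22,0,0,1.2,1],
    [-40,-46,-22,0,0,1.339,1],
    [-43.3,-50.2,-21.9,0,0,1.339,1],
  ],
)

```text
t: 2.3
tcp_pos: [0.3719, 0.1781, 0.4468]
tcp_rot: [2.225, 2.217, 0.002]
force: [1.1, 0.3, 0.1]
opening: 1.0
grasp_force: 0.0
```

```bash
python3 - <<'E'
from h import *
o=observe();print(o['t'],o['tcp_pos'],psi())
m=camera_model('wrist');p,d=camera('wrist');save('w1.png',p);np.savez('w1.npz',p=p,d=d,**{k:np.array(v) for k,v in m.items()})
print(o['tcp_pos'],observe()['tcp_pos'])
W=cloud('wrist',d,m)
for q in ['trier_handle','beaker','carousel_handle','jar_red_center','station','stand']:
    for r in spot_in('wrist',q)[:2]:
        b=np.array(r['bbox'])*[640,480,640,480];u,v=int(b[0]),int(b[1]);print(q,round(r['score'],2),b.round(),W[v,u].round(3))
E
```

```text
2.3 [0.37194015 0.17812189 0.44682278] -0.20989469298152655
[0.37194015 0.17812189 0.44682278] [0.37519961 0.17150007 0.44652558]
trier_handle 0.35 [503. 246.  44.  42.] [0.645 0.1   0.112]
beaker 0.41 [349. 406.  96.  18.] [0.379 0.188 0.52 ]
carousel_handle 0.64 [490. 249.  49.  29.] [0.581 0.122 0.192]
carousel_handle 0.38 [374.  63.  79.  79.] [0.454 0.357 0.054]
jar_red_center 0.89 [578. 234.  38.  33.] [0.833 0.105 0.063]
jar_red_center 0.88 [503. 244.  43.  42.] [0.643 0.104 0.112]
station 0.56 [424. 233. 230. 244.] [0.518 0.119 0.109]
stand 0.78 [348. 407.  97.  19.] [0.379 0.189 0.52 ]
stand 0.37 [456. 278.  45.  46.] [0.572 0.052 0.112]
```

View pics/w1.png

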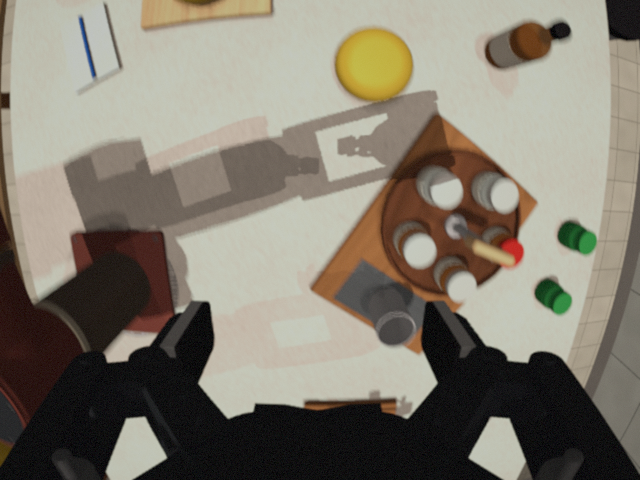

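```bash
python3 - <<'E'
from h import *
z=np.load('w1.npz');m={k:z[k] for k in ('fx','fy','cx','cy','rvec','tvec')}
W1=cloud('wrist',z['d'],m)
def board(W,P,nm):
    hsv=cv2.cvtColor(P,cv2.COLOR_RGB2HSV)
    brown=((hsv[...,1]>90))
    r=np.hypot(W[...,0]-.589,W[...,1]-.117)
    k=(W[...,2]>.011)&(W[...,2]<.025)&(r<.29)&brown
    n,l,s,_=cv2.connectedComponentsWithStats(k.astype(np.uint8))
    for i in np.argsort(-s[1:,4])[:2]+1:
        q=W[l==i][:,:2].astype(np.float32);print(nm,s[i,4],cv2.minAreaRect(q))
    # wood brown only incl. slate: hull of all comps > 50
    q=W[np.isin(l,[i for i in range(1,n) if s[i,4]>40])][:,:2].astype(np.float32)
    # directional extents: search yaw minimising residual to known rectangle
    from scipy.optimize import minimize
    hull=cv2.convexHull(q)[:,0];rect=cv2.minAreaRect(q);print(nm,'all',rect)
    # boundary fit: for yaw, extents
    for a in np.arange(48,61,2):
        c,s_=np.cos(np.radians(a)),np.sin(np.radians(a))
        X=q@[c,s_]-.589*c-.117*s_;Y=q@[-s_,c]+.589*s_-.117*c
        print(a,np.percentile(X,[.3,99.7]).round(3),np.percentile(Y,[.3,99.7]).round(3))
board(W1,z['p'],'w')
for n in ('scene','side'):
    z2=np.load(n+'0.npz');board(cloud(n,z2['d']),z2['p'],n)
# handle and beaker in wrist
W=W1.reshape(-1,3)
r=np.hypot(W[:,0]-.589,W[:,1]-.117);q=W[(r<.05)&(W[:,2]>.16)&(W[:,2]<.21)][:,:2].astype(np.float32);print('hnd',cv2.minAreaRect(q))
q=W[(np.hypot(W[:,0]-.487,W[:,1]+.025)<.05)&(W[:,2]>.112)&(W[:,2]<.123)][:,:2].astype(np.float32);print('bk',cv2.minEnclosingCircle(q))
E
```

```text
w 5523 ((0.5589785575866699, 0.074150949716568), (0.35520312190055847, 0.24515360593795776), 55.81267166137695)
w 394 ((0.7338207960128784, 0.15632903575897217), (0.0443735308945179, 0.09046852588653564), 19.832441329956055)
w all ((0.6563711762428284, 0.09440584480762482), (0.49855318665504456, 0.3837088346481323), 55.65385818481445)
48 [-0.239  0.248] [-0.247  0.138]
50 [-0.236  0.253] [-0.248  0.132]
52 [-0.233  0.257] [-0.249  0.128]
54 [-0.23   0.261] [-0.249  0.125]
56 [-0.229  0.264] [-0.249  0.123]
58 [-0.23   0.268] [-0.25  0.13]
60 [-0.233  0.271] [-0.25   0.137]
scene 2968 ((0.5618200302124023, 0.07803882658481598), (0.3631872236728668, 0.25135260820388794), 55.6685791015625)
scene 555 ((0.4293605387210846, 0.05013082176446915), (0.16688278317451477, 0.06298024207353592), 55.8743782043457)
scene all ((0.5618200302124023, 0.07803882658481598), (0.3631872236728668, 0.25135260820388794), 55.6685791015625)
48 [-0.236  0.144] [-0.149  0.137]
50 [-0.233  0.141] [-0.142  0.133]
52 [-0.23   0.138] [-0.135  0.13 ]
54 [-0.228  0.134] [-0.129  0.127]
56 [-0.228  0.133] [-0.125  0.126]
58 [-0.23   0.135] [-0.128  0.131]
60 [-0.232  0.139] [-0.132  0.138]
side 3486 ((0.5310271382331848, 0.029910236597061157), (0.2592480182647705, 0.24814043939113617), 55.525718688964844)
side 165 ((0.44902390241622925, 0.31604889035224915), (0.033699337393045425, 0.10095824301242828), 80.43280029296875)
side all ((0.5775660276412964, 0.13142530620098114), (0.5070710182189941, 0.5072532892227173), 19.118175506591797)
48 [-0.243  0.254] [-0.281  0.279]
50 [-0.241  0.258] [-0.281  0.278]
52 [-0.238  0.261] [-0.282  0.276]
54 [-0.235  0.264] [-0.282  0.274]
56 [-0.233  0.268] [-0.282  0.271]
58 [-0.236  0.271] [-0.281  0.269]
60 [-0.239  0.273] [-0.28   0.265]
hnd ((0.5870152711868286, 0.11773267388343811), (0.015486910939216614, 0.0664217546582222), 69.50023651123047)
bk ((0.4846741259098053, -0.024496890604496002), 0.03067227452993393)
```

```bash
python3 - <<'E'
from h import *
print(observe()['tcp_pos'],rel([.436,-.317,.40],0))
E
```

```text
[0.37100219 0.18115705 0.44632966] (array([-49.83,   6.39,   4.61]), array([-0.0001, -0.0004,  0.0023]))
```

Emit:
send_rows(
  moves=[
    [-5,0.6,0,0,0,0,1],
    [-10,1.2,0,0,0,0,1],
    [-15,2,0,0,0,0,1],
    [-20,2.6,0,0,0,0,1],
    [-25,3.2,0,0,0,0,1],
    [-30,4,0,0,0,0,0.6],
    [-35,4.6,1,0,0,0,0.4],
    [-40,5.2,2,0,0,0,0.2],
    [-45,5.8,3,0,0,0,0.2],
    [-49.8,6.4,4.6,0,0,0,0.2],
    [-49.8,6.4,4.6,0,0,0,0.2],
    [-49.8,6.4,4.6,0,0,0,0.2],
  ],
)

```text
t: 3.85
tcp_pos: [0.4363, -0.3174, 0.3984]
tcp_rot: [-2.218, -2.22, -0.0]
force: [-0.1, 0.0, -0.2]
opening: 0.597
grasp_force: 0.0
```

```bash
python3 - <<'E'
from h import *
o=observe();m=camera_model('wrist');print(o['t'],o['tcp_pos'],psi(),o['joint_pos'].round(2))
p,d=camera('wrist');save('w2.png',p)
W=cloud('wrist',d,m)
print(observe()['tcp_pos'])
for r in spot_in('wrist','trier_handle')[:2]:
    b=np.array(r['bbox'])*[640,480,640,480];u,v=int(b[0]),int(b[1]);print(round(r['score'],2),b.round(),W[v,u].round(3))
hsv=cv2.cvtColor(p,cv2.COLOR_RGB2HSV)
k=(W[...,2]>.243)&(W[...,2]<.272)&(np.hypot(W[...,0]-.436,W[...,1]+.317)<.062)&(hsv[...,1]>90)
n,l,s,_=cv2.connectedComponentsWithStats(k.astype(np.uint8))
for i in np.argsort(-s[1:,4])[:2]+1: print(s[i],cv2.minAreaRect(W[l==i][:,:2].astype(np.float32)),np.nanmax(W[l==i][:,2]))
E
```

```text
3.85 [ 0.43629093 -0.3174157   0.39841521] 0.05843904452925728 [-0.78 -0.04  1.49  0.    1.69 -0.78]
[ 0.43644909 -0.31660886  0.39973095]
0.78 [312. 220.  35. 127.] [ 0.432 -0.31   0.264]
[ 299  155   30  128 3402] ((0.43261390924453735, -0.31180644035339355), (0.10161909461021423, 0.022190310060977936), 89.32816314697266) 0.26578599263984287
[278 197   5   2   5] ((0.4059164226055145, -0.29585570096969604), (0.0027402082923799753, 0.0007151539903134108), 10.960206031799316) 0.2485026341251167
```

View pics/w2.png

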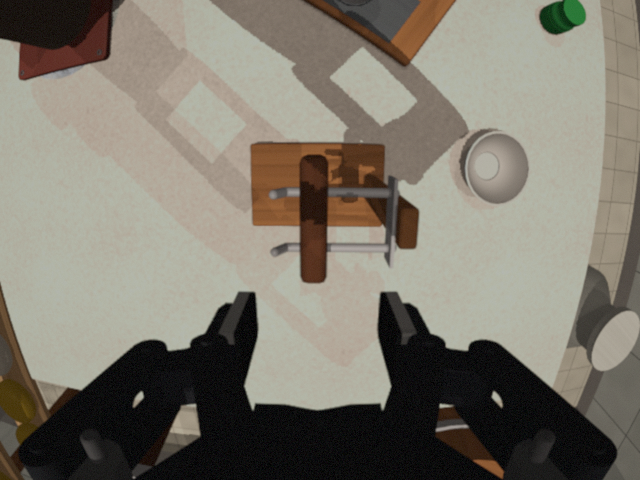

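Emit:
send_rows(
  moves=[
    [0.3,-0.2,4,0,0,0,0.2],
    [0.3,-0.2,8,0,0,0,0.2],
    [0.3,-0.2,11,0,0,0,0.2],
    [0.3,-0.2,13.5,0,0,0,0.2],
    [0.3,-0.2,15.5,0,0,0,0.2],
    [0.3,-0.2,17.1,0,0,0,0.2],
    [0.3,-0.2,17.1,0,0,0,0.2],
  ],
)

```text
t: 4.65
tcp_pos: [0.4336, -0.3123, 0.2281]
tcp_rot: [-2.216, -2.223, -0.0]
force: [0.6, -0.2, 0.4]
opening: 0.6
grasp_force: 0.0
```

Emit:
send_rows(
  moves=[
    [0,0,0,0,0,0,-1],
    [0,0,0,0,0,0,-1],
    [0,0,0,0,0,0,-1],
    [0,0,0,0,0,0,-1],
    [0,0,0,0,0,0,-1],
    [0,0,0,0,0,0,-1],
    [0,0,0,0,0,0,-1],
  ],
)

```text
t: 5.35
tcp_pos: [0.4346, -0.3152, 0.2315]
tcp_rot: [2.219, 2.22, 0.002]
force: [-0.2, 3.7, 7.2]
opening: 0.248
grasp_force: 59.3
```

Emit:
send_rows(
  moves=[
    [0,0,-1,0,0,0,-1],
    [0,0,-2,0,0,0,-1],
    [0,0,-3.5,0,0,0,-1],
    [0,0,-5,0,0,0,-1],
    [0,0,-6.5,0,0,0,-1],
    [0,-1.5,-7,0,0,0,-1],
    [0,-4,-7,0,0,0,-1],
    [0,-7,-7,0,0,0,-1],
    [0,-10,-7,0,0,0,-1],
    [0,-12,-7,0,0,0,-1],
    [0,-12,-7,0,0,0,-1],
    [0,-12,-7,0,0,0,-1],
  ],
)

```text
t: 6.55
tcp_pos: [0.3137, -0.3154, 0.3004]
tcp_rot: [2.221, 2.219, -0.0]
force: [-1.0, -0.1, -2.8]
opening: 0.247
grasp_force: 59.2
```

```bash
python3 - <<'E'
from h import *
o=observe();m=camera_model('wrist');print(o['t'],o['tcp_pos'],psi(),o['opening'],o['grasp_force'],o['force'],o['torque'])
p,d=camera('side')
W=cloud('side',d).reshape(-1,3)
q=W[(np.hypot(W[:,0]-o['tcp_pos'][0],W[:,1]-o['tcp_pos'][1])<.05)&(W[:,2]>.14)&(W[:,2]<.29)]
for z in np.arange(.14,.29,.01):
    s=q[(q[:,2]>=z)&(q[:,2]<z+.01)]
    if len(s):print(z.round(2),len(s),np.median(s,0).round(3))
print([rel(x,0) for x in ([.486,-.025,.30],)])
save('s3.png',p)
E
```

```text
6.55 [ 0.31372826 -0.31541186  0.30040494] -0.06062474706704345 0.24711430778155077 59.15889501571655 [-0.95556737 -0.14121888 -2.76164125] [-0.02051899 -0.05060644  0.03051526]
0.16 13 [ 0.322 -0.316  0.167]
0.17 41 [ 0.32  -0.312  0.176]
0.18 50 [ 0.32  -0.312  0.185]
0.19 45 [ 0.32  -0.311  0.195]
0.2 57 [ 0.32  -0.313  0.205]
0.21 45 [ 0.32  -0.312  0.215]
0.22 51 [ 0.319 -0.312  0.225]
0.23 53 [ 0.319 -0.312  0.235]
0.24 56 [ 0.319 -0.313  0.245]
0.25 12 [ 0.317 -0.322  0.254]
0.26 92 [ 0.311 -0.319  0.266]
0.27 48 [ 0.311 -0.319  0.275]
0.28 40 [ 0.311 -0.319  0.285]
[(array([2.904e+01, 1.719e+01, 1.000e-02]), array([ 0.0012,  0.001 , -0.0003]))]
```

View pics/s3.png

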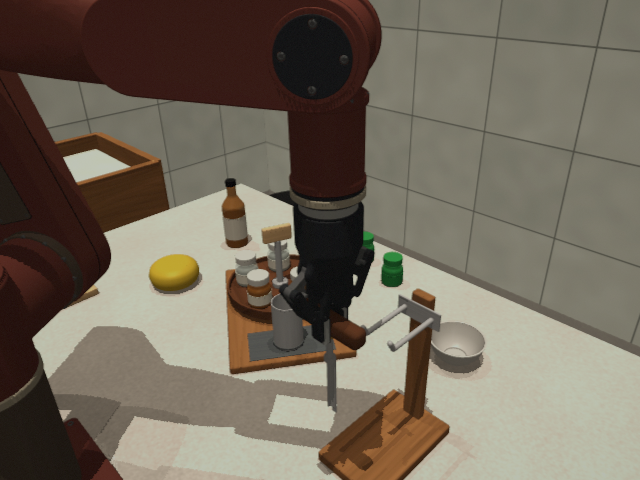

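Emit:
send_rows(
  moves=[
    [4,0,0,0,0,0,-1],
    [8,1,0,0,0,0,-1],
    [12,4,0,0,0,0,-1],
    [16,7,0,0,0,0,-1],
    [20,10,0,0,0,0,-1],
    [24,13,0,0,0,0,-1],
    [27,15.5,0,0,0,0,-1],
    [28.8,16.9,0,0,0,0,-1],
    [28.8,16.9,0,0,0,0,-1],
    [28.8,16.9,0,0,0,0,-1],
    [28.8,16.9,0,0,0,0,-1],
  ],
)

```text
t: 7.7
tcp_pos: [0.4824, -0.0274, 0.2992]
tcp_rot: [-2.221, -2.221, 0.001]
force: [0.7, -0.6, -1.6]
opening: 0.246
grasp_force: 59.4
```

```bash
python3 - <<'E'
from h import *
o=observe();print(o['t'],o['tcp_pos'],psi(),o['grasp_force'])
for n in ('side','scene'):
    p,d=camera(n);save(n+'4.png',cv2.resize(p[130:390,180:500] if n=='side' else p[100:300,230:430],None,fx=2,fy=2))
    W=cloud(n,d).reshape(-1,3)
    q=W[(np.hypot(W[:,0]-.486,W[:,1]+.025)<.035)]
    s=q[(q[:,2]>.16)&(q[:,2]<.26)];print(n,'blade',len(s),np.median(s,0).round(3),s[:,2].min())
    s=q[(q[:,2]>.17)&(q[:,2]<.20)];print(n,'blade low',len(s),s.mean(0).round(3) if len(s) else 0)
    s=q[(q[:,2]>.112)&(q[:,2]<.122)];print(n,'rim',len(s),cv2.minEnclosingCircle(s[:,:2].astype(np.float32)))
E
```

```text
7.7 [ 0.48239379 -0.02739584  0.2991838 ] -0.00827206062068143 59.44538354873657
side blade 251 [ 0.488 -0.024  0.213] 0.1638945035239352
side blade low 77 [ 0.488 -0.025  0.186]
side rim 164 ((0.48609358072280884, -0.027383875101804733), 0.03184669092297554)
scene blade 147 [ 0.49  -0.022  0.216] 0.1619890577448055
scene blade low 45 [ 0.489 -0.022  0.185]
scene rim 104 ((0.4867790937423706, -0.02226102352142334), 0.0326651968061924)
```

View pics/side4.png

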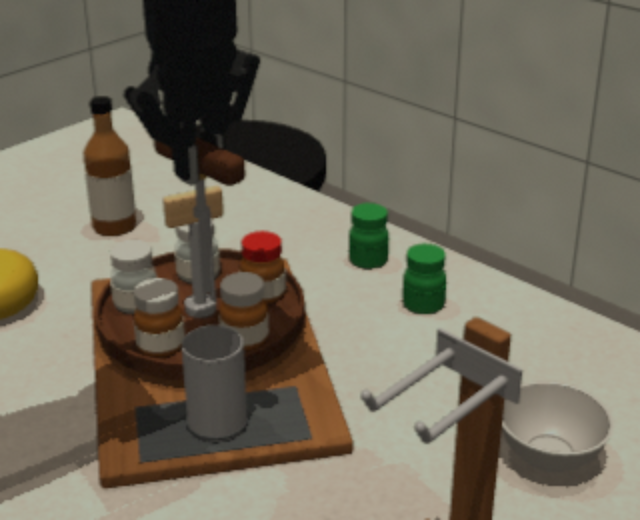

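Emit:
send_rows(
  moves=[
    [0,-0.1,2.5,0,0,0,-1],
    [0,-0.1,5,0,0,0,-1],
    [0,-0.1,7,0,0,0,-1],
    [0,-0.1,9,0,0,0,-1],
    [0,-0.1,11,0,0,0,-1],
    [0,-0.1,12.4,0,0,0,-1],
    [0,-0.1,13.2,0,0,0,-1],
    [0,-0.1,13.6,0,0,0,-1],
    [0,-0.1,13.6,0,0,0,-1],
    [0,-0.1,13.6,0,0,0,-1],
  ],
)

```text
t: 8.8
tcp_pos: [0.4822, -0.0272, 0.1641]
tcp_rot: [2.221, 2.221, 0.001]
force: [-0.6, -0.8, -1.5]
opening: 0.246
grasp_force: 59.5
```

Emit:
send_rows(
  moves=[
    [0,0,0,0,0,0,-0.3],
    [0,0,0,0,0,0,-0.1],
    [0,0,0,0,0,0,0.2],
    [0,0,0,0,0,0,0.5],
    [0,0,0,0,0,0,1],
    [0,0,0,0,0,0,1],
    [0,0,0,0,0,0,1],
    [0,0,0,0,0,0,1],
    [0,0,0,0,0,0,1],
  ],
)

```text
t: 9.7
tcp_pos: [0.4815, -0.027, 0.1632]
tcp_rot: [-2.221, -2.221, 0.0]
force: [0.0, -0.1, 0.1]
opening: 1.0
grasp_force: 0.0
```

Emit:
send_rows(
  moves=[
    [0,0,-1,0,0,0,1],
    [0,0,-2.5,0,0,0,1],
    [0,0,-5,0,0,0,1],
    [0,0,-8,0,0,0,1],
    [0,0,-12,0,0,0,1],
    [0,0,-16,0,0,0,1],
    [0,0,-20,0,0,0,1],
    [0,0,-20,0,0,0,1],
    [0,0,-20,0,0,0,1],
    [0,0,-20,0,0,0,1],
  ],
)

```text
t: 10.7
tcp_pos: [0.481, -0.0269, 0.3623]
tcp_rot: [-2.22, -2.22, 0.001]
force: [-0.4, -0.2, -0.2]
opening: 1.003
grasp_force: 0.0
```

```bash
python3 - <<'E'
from h import *
o=observe();print(o['t'],o['tcp_pos'],psi(),o['opening'])
p,d=camera('side');save('side5.png',cv2.resize(p[130:390,180:500],None,fx=2,fy=2))
m=camera_model('wrist');p,d=camera('wrist');W=cloud('wrist',d,m);W=W.reshape(-1,3)
r=np.hypot(W[:,0]-.589,W[:,1]-.118);q=W[(r<.05)&(W[:,2]>.16)&(W[:,2]<.21)][:,:2].astype(np.float32);print('hnd',cv2.minAreaRect(q))
q=W[(np.hypot(W[:,0]-.487,W[:,1]+.025)<.09)&(W[:,2]>.15)&(W[:,2]<.22)];print('trier',cv2.minAreaRect(q[:,:2].astype(np.float32)),q[:,2].max())
hsv=cv2.cvtColor(p,cv2.COLOR_RGB2HSV).reshape(-1,3)
red=((hsv[:,0]<8)|(hsv[:,0]>174))&(hsv[:,1]>180)&(hsv[:,2]>110)&(r<.14)&(W[:,2]>.1)&(W[:,2]<.125)
print('red',red.sum(),np.median(W[red],0))
for z in (.30,):print(rel([.588,.118,z],69),rel([.588,.118,.153],69))
E
```

```text
10.7 [ 0.48104443 -0.02689141  0.36225793] 0.002040234198746594 1.003153589019956
hnd ((0.5879589319229126, 0.11716240644454956), (0.015020801685750484, 0.06643315404653549), 69.27854919433594)
trier ((0.48196426033973694, -0.024922598153352737), (0.02115391567349434, 0.1035807654261589), 0.4345926344394684) 0.19286871144891063
red 1105 [0.65974221 0.0903615  0.11167203]
(array([14.48, 10.73,  6.14]), array([-0.0021, -0.0023, -1.2043])) (array([14.47, 10.77, 20.84]), array([-0.0021, -0.0023, -1.2043]))
```

View pics/side5.png

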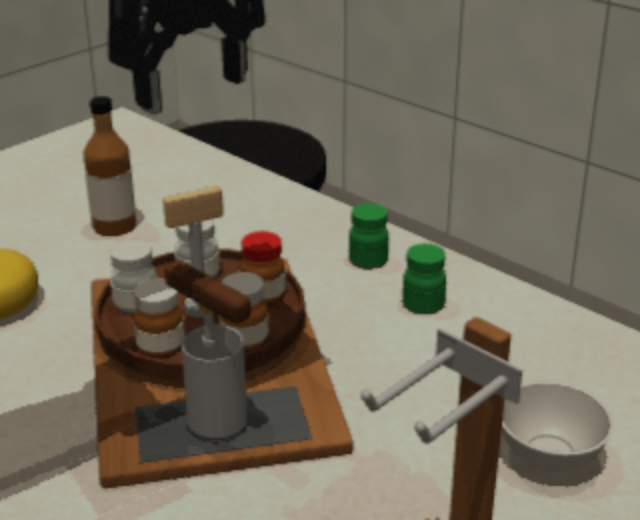

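Emit:
send_rows(
  moves=[
    [2,1.5,0,0,0,-0.14,1],
    [4,3,0,0,0,-0.28,0.6],
    [6,4.5,0,0,0,-0.42,0.2],
    [8,6,0,0,0,-0.56,0.2],
    [10,7.5,0,0,0,-0.7,0.2],
    [12,9,0,0,0,-0.84,0.2],
    [14,10,0,0,0,-0.98,0.2],
    [14.4,10.7,0,0,0,-1.1,0.2],
    [14.4,10.7,2,0,0,-1.21,0.2],
    [14.4,10.7,4,0,0,-1.21,0.2],
    [14.4,10.7,6,0,0,-1.21,0.2],
    [14.4,10.7,6,0,0,-1.21,0.2],
  ],
)

```text
t: 12.0
tcp_pos: [0.5863, 0.1169, 0.2981]
tcp_rot: [-0.562, -3.082, 0.003]
force: [0.1, 0.8, -0.8]
opening: 0.601
grasp_force: 0.0
```

```bash
python3 - <<'E'
from h import *
o=observe();print(o['t'],o['tcp_pos'],psi(),o['joint_pos'].round(2))
m=camera_model('wrist');p,d=camera('wrist');W=cloud('wrist',d,m).reshape(-1,3)
r=np.hypot(W[:,0]-.588,W[:,1]-.118);q=W[(r<.045)&(W[:,2]>.165)&(W[:,2]<.205)][:,:2].astype(np.float32);print('hnd',cv2.minAreaRect(q))
print(rel([.588,.1175,.152],69.3))
E
```

```text
12.0 [0.58625136 0.11686812 0.29809484] 69.3318403593434 [ 0.06  0.13  1.51  0.    1.52 -1.15]
hnd ((0.5873279571533203, 0.11775028705596924), (0.014171211048960686, 0.06513875722885132), 69.0647964477539)
(array([-0.13,  0.12, 14.84]), array([-0.0023, -0.0051,  0.0005]))
```

Emit:
send_rows(
  moves=[
    [-0.1,0.1,3,0,0,0,0.2],
    [-0.1,0.1,6,0,0,0,0.2],
    [-0.1,0.1,9,0,0,0,0.2],
    [-0.1,0.1,12,0,0,0,0.2],
    [-0.1,0.1,14,0,0,0,0.2],
    [-0.1,0.1,14.9,0,0,0,0.2],
    [-0.1,0.1,14.9,0,0,0,-0.3],
    [-0.1,0.1,14.9,0,0,0,-1],
    [-0.1,0.1,14.9,0,0,0,-1],
    [-0.1,0.1,14.9,0,0,0,-1],
    [-0.1,0.1,14.9,0,0,0,-1],
    [-0.1,0.1,14.9,0,0,0,-1],
  ],
)

```text
t: 13.25
tcp_pos: [0.5908, 0.1168, 0.1564]
tcp_rot: [0.563, 3.088, -0.001]
force: [-3.0, -4.3, 6.1]
opening: 0.156
grasp_force: 60.3
```

```bash
python3 - <<'E'
from h import *
o=observe();print(o['t'],o['tcp_pos'],psi(),o['force'],o['torque'],o['grasp_force'],o['opening'])
E
```

```text
13.25 [0.59081472 0.11675318 0.15638749] 69.31670424520551 [-3.01203534 -4.25126271  6.14854913] [-0.69955935  0.42389546  0.04246798] 60.30062444508076 0.15580990689241078
```

Emit:
send_rows(
  moves=[
    [0,0,0,0,0,0.01,-1],
    [0,0,0,0,0,0.03,-1],
    [0,0,0,0,0,0.06,-1],
    [0,0,0,0,0,0.1,-1],
    [0,0,0,0,0,0.15,-1],
    [0,0,0,0,0,0.2,-1],
    [0,0,0,0,0,0.25,-1],
    [0,0,0,0,0,0.3,-1],
    [0,0,0,0,0,0.34,-1],
    [0,0,0,0,0,0.37,-1],
    [0,0,0,0,0,0.39,-1],
    [0,0,0,0,0,0.4,-1],
  ],
)

```text
t: 14.45
tcp_pos: [0.5902, 0.1158, 0.1564]
tcp_rot: [1.167, 2.915, -0.003]
force: [-6.1, -8.1, 6.6]
opening: 0.158
grasp_force: 60.6
```

```bash
cat > chk.py <<'E'
from h import *
o=observe();print(o['t'],o['tcp_pos'],psi(),o['force'],o['torque'],o['grasp_force'],o['joint_pos'].round(2))
for n in ('scene','side'):
    p,d=camera(n);W=cloud(n,d).reshape(-1,3);hsv=cv2.cvtColor(p,cv2.COLOR_RGB2HSV).reshape(-1,3)
    r=np.hypot(W[:,0]-.588,W[:,1]-.1175)
    red=((hsv[:,0]<8)|(hsv[:,0]>174))&(hsv[:,1]>180)&(hsv[:,2]>80)&(r<.13)&(W[:,2]>.09)&(W[:,2]<.125)
    if red.sum()>5:
        c=(W[red].min(0)+W[red].max(0))/2;print(n,red.sum(),c.round(3),np.degrees(np.arctan2(c[1]-.1175,c[0]-.588)).round(1))
    save(n+'_%05.1f.png'%o['t'],p)
E
python3 chk.py
```

```text
14.45 [0.59017885 0.11580907 0.15637656] 46.34648521226099 [-6.10074145 -8.13184562  6.55326093] [-1.13609564  0.78747912  0.05273511] 60.63199181109667 [ 0.06  0.23  1.66 -0.    1.25 -0.74]
scene 268 [0.645 0.065 0.11 ] -42.7
side 234 [0.642 0.059 0.104] -47.6
```

Emit:
send_rows(
  moves=[
    [0,-0.05,0,0,0,0.02,-1],
    [0,-0.1,0,0,0,0.06,-1],
    [0,-0.1,0,0,0,0.12,-1],
    [0,-0.1,0,0,0,0.19,-1],
    [0,-0.1,0,0,0,0.26,-1],
    [0,-0.1,0,0,0,0.33,-1],
    [0,-0.1,0,0,0,0.4,-1],
    [0,-0.1,0,0,0,0.47,-1],
    [0,-0.1,0,0,0,0.54,-1],
    [0,-0.1,0,0,0,0.61,-1],
    [0,-0.1,0,0,0,0.67,-1],
    [0,-0.1,0,0,0,0.7,-1],
  ],
)

```text
t: 15.75
tcp_pos: [0.5884, 0.1149, 0.1564]
tcp_rot: [2.098, 2.337, -0.005]
force: [-12.0, -8.6, 11.5]
opening: 0.158
grasp_force: 61.1
```

Emit:
send_rows(
  moves=[
    [0,0,0,0,0,0.03,-1],
    [0,0,0,0,0,0.09,-1],
    [0,0,0,0,0,0.16,-1],
    [0,0,0,0,0,0.23,-1],
    [0,0,0,0,0,0.3,-1],
    [0,0,0,0,0,0.37,-1],
    [0,0,0,0,0,0.44,-1],
    [0,0,0,0,0,0.51,-1],
    [0,0,0,0,0,0.58,-1],
    [0,0,0,0,0,0.64,-1],
    [0,0,0,0,0,0.68,-1],
    [0,0,0,0,0,0.7,-1],
  ],
)

```text
t: 16.95
tcp_pos: [0.5865, 0.1154, 0.1564]
tcp_rot: [-2.772, -1.478, 0.01]
force: [-20.1, -8.3, 16.6]
opening: 0.154
grasp_force: 61.9
```

Emit:
send_rows(
  moves=[
    [0,0,0,0,0,0.008,-1],
    [0,0,0,0,0,0.008,-1],
    [0,0,0,0,0,0.008,-1],
  ],
)

```text
t: 17.25
tcp_pos: [0.5865, 0.1154, 0.1564]
tcp_rot: [-2.777, -1.468, 0.01]
force: [-20.5, -7.7, 16.1]
opening: 0.155
grasp_force: 61.9
```

```bash
cat >> chk.py <<'E'
m=camera_model('wrist');p,d=camera('wrist');W=cloud('wrist',d,m).reshape(-1,3);hsv=cv2.cvtColor(p,cv2.COLOR_RGB2HSV).reshape(-1,3)
r=np.hypot(W[:,0]-.588,W[:,1]-.1175)
red=((hsv[:,0]<8)|(hsv[:,0]>174))&(hsv[:,1]>150)&(hsv[:,2]>60)&(r<.13)&(W[:,2]>.09)&(W[:,2]<.125)
print('wrist red',red.sum(),np.nanmedian(W[red],0));save('wr_%05.1f.png'%o['t'],p)
E
python3 chk.py; ls pics
```

```text
17.25 [0.58647295 0.11542887 0.15637397] -34.26045637332717 [-20.53216858  -7.74191924  16.11058042] [-1.21746209  2.53238314 -0.06645205] 61.86724729835987 [ 0.06  0.22  1.67 -0.    1.26  0.66]
scene 21 [0.542 0.048 0.113] -123.9
side 56 [0.524 0.048 0.103] -132.6
wrist red 272 [0.54484407 0.04409244 0.11131108]
s3.png
scene0.png
scene4.png
scene_014.4.png
scene_017.2.png
side0.png
side4.png
side5.png
side_014.4.png
side_017.2.png
w1.png
w2.png
wr_017.2.png
```

Emit:
send_rows(
  moves=[
    [-0.05,-0.04,-0.05,0,0,0,-1],
    [-0.1,-0.08,-0.1,0,0,0,-1],
    [-0.1,-0.08,-0.1,0,0,0,-1],
    [-0.1,-0.08,-0.1,0,0,0,-1],
  ],
)

```text
t: 17.8
tcp_pos: [0.5865, 0.1154, 0.1564]
tcp_rot: [2.777, 1.468, -0.006]
force: [-11.0, -5.6, 7.8]
opening: 0.156
grasp_force: 60.6
```

```bash
sed -i '/^for n/,/^    save/d' chk.py; python3 chk.py;  ls pics; python3 - <<'E'
import cv2
a=cv2.imread('pics/scene_017.2.png')[170:350,230:430];b=cv2.imread('pics/side_017.2.png')[200:380,180:380]
cv2.imwrite('pics/m1.png',cv2.resize(cv2.hconcat([a,b]),None,fx=2,fy=2))
E
```

```text
17.8 [0.58646169 0.11542145 0.15639552] -34.26547574791971 [-11.02730158  -5.58116291   7.8235364 ] [-0.90334736  1.38833569  0.05860932] 60.55945660918951 [ 0.06  0.22  1.67 -0.    1.25  0.66]
wrist red 270 [0.54488094 0.04423723 0.11129602]
s3.png
scene0.png
scene4.png
scene_014.4.png
scene_017.2.png
side0.png
side4.png
side5.png
side_014.4.png
side_017.2.png
w1.png
w2.png
wr_017.2.png
wr_017.8.png
```

View pics/m1.png

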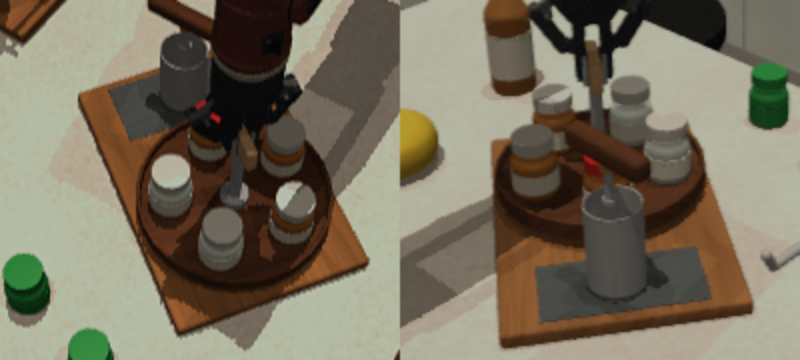

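View pics/wr_017.2.png

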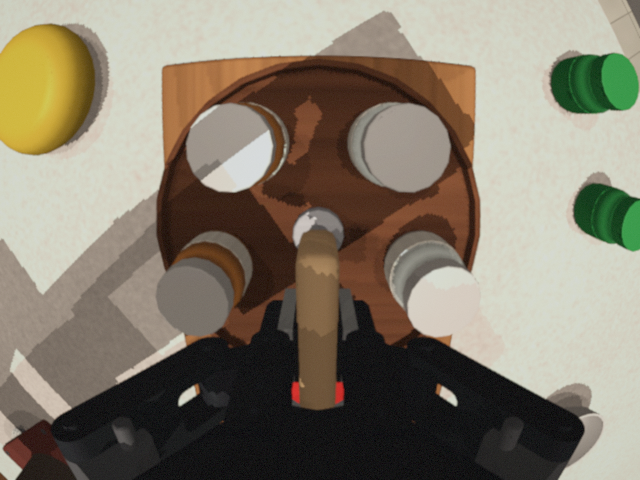

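```bash
python3 -c "
from h import *
print(sign_off())"
```

```text
the job is handed in; nothing more can be done
None
```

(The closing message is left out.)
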